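# Feel along the arched bead and mark its cut end

### The arm

A 6-joint arm with a two-finger parallel gripper is mounted at the origin on the work surface. World frame = base frame: x ahead of the robot, y to its left, z up, the work surface at z = 0. Lengths are in m, angles in rad, forces in N, time in s.
With the tool pointing down it reaches from about 0.275 to 1 m from the base axis. Payload 8.4 kg.
Tool frame: the origin (TCP) lies between the finger pads; the fingertips stand nose_length ahead of it and the grasp point (between the pads) lies 5 mm behind it (nose_length is the distance from the TCP to the fingertips, in m); z points along the fingers, y is the direction in which the jaws open and shut (so a half turn about z gives the same grasp; the last joint's range is limited). The gripper opens to 85 mm and grips with 20 to 120 N. Pads are 22 mm wide; open, the fingers measure 114 mm over their backs; the gripper's body (76 mm by 85 mm) begins 54 mm behind the grasp point. The pads swing forward as they close: fully open they stand 13 mm farther back than shut.
Start: joints at [1.251, 0.353, 1.633, -0, 1.155, -0.002], TCP at [0.195, 0.594, 0.207] pointing down, gripper open.
Joint ranges: [-2.63, 2.63], [-0.92, 2.1], [0.06, 2.66], [-1.3, 4.44], [0, 2.69], [-3.02, 3.02]. Speed limits (rad/s): [2.22, 2.22, 2.79, 3.14, 3.14, 3.14].

### API

Orientations are given as a 3x3 rotation matrix whose columns are the frame's x, y, z axes.
In Python, from workcell import * gives the robot as it stands.
- The arm moves only by the shell command python3 -m inch 'ROWS'. ROWS is text: rows parted by semicolons, each of 7 numbers parted by spaces: the turn, a rotation vector about the tool's x, y, z in rad, then the shift along the tool's x, y, z in cm, then the opening, from 0 (shut) to 1 (fully open). In form: ax ay az tx ty tz fingers; .... A call has exactly 8 rows; each row shifts and turns the pose as measured when the row begins, along the tool's axes as they then stand; what a row does not reach is not made up. A row lasts 1/12 s, in which the tool goes at most 41.7 mm and 7.16 degrees, less where a joint would pass 70% of its speed; a pose out of reach is approached as far as the arm can. A call with a gripper value outside its range is refused whole. The fingers move at their own pace and stop on an object; the grip force is fixed at half the most. Time passes only in rows, so rows that do not move let the fingers close, or fill a call up. It gives the time, the measured TCP pose, the force and the opening at its end, in the units of the state.
- sense(): the state, without advancing time (a new reading comes with each control period).
- capture(name): name is "scene" or "side" or "wrist"; returns the picture (384x512x3 uint8, red, green, blue); there is no depth.
- camera_params(name): a dict with "fx", "fy", "cx", "cy" (pixels), "extrinsics" (4x4, takes a point from world to camera coordinates). Camera axes: x right, y down, z forward; pixel columns grow to the right and rows downward; lengths in m; the calibration is good to about 2 mm. A picture is of the moment at which its call begins: read the wrist's pose just before it. camera_params takes no time and is no camera call; for the wrist camera it gives the pose at the moment of the call.
- hand_in(): hands the job in, once; it reports no verdict.
The state is a dict: "clock": time; "qpos": joint angles; "qd": joint speeds; "joint_efforts": joint torques, N m; "eef_pos": TCP position; "tool_rot": TCP orientation; "force": force on the tool from outside, world axes, zero at the start; "torque": the same for the moment, N m; "finger_gap": finger opening in m.
Only numpy, scipy, OpenCV 4.12 (cv2) and the standard library are available. Lean on these libraries where they do the work, as an engineer would, in place of code of your own. Each camera call takes 0.05 s, during which the arm holds its last target. There are 200 camera calls.

### The job

Feel the newly glued bead on the arched cabinet panel for lifted spots: with the fingertips lightly touching it, run along the whole arch from the round rosette to the plain cut end. Finish with the fingertips still resting lightly on the bead at the cut end, to mark where it must be trimmed. Do not press the panel deep into its foam pads, and leave the glue jar, sanding block, screwdriver and hinge where they are.

Things in the scene. Friction and masses are not known exactly. Their poses are not given: they have to be found in the camera images.
- panel: flat white panel 300 x 170 x 18 mm (x, y, z) on soft foam pads on a plywood board 320 x 250 x 12 mm. Origin: centre of its underside, 36 mm above the bench; z up, x from the rosette end to the cut end of the bead, y to the side where the arch bulges. Pressed, it only goes straight down (no slide or tilt), at most 20 mm, and comes back: it gives from 0.6 N on, then 0.6 N per mm (5 mm: 3.6 N).
- panel_top (a point): middle of the panel's top face, 54 mm above the bench at rest. The raised half-round bare-wood bead on this face, fixed to it, 12 mm wide and 218 mm long, curves in an arch of 135 mm centre-line radius; its crest is 10 mm above this face. Only fingertips held together rest on it: open fingers straddle it. A light touch sinks this point well under 14 mm.
- rosette (a point): top centre of the low round bare-wood rosette on the panel, a disc 44 mm across and 6.5 mm high (3.5 mm lower than the bead's crest) into which one end of the bead runs; the bead's other end is plainly cut off
- bead_p1 (a point): point 1 of 6 on the crest of the bead, 39 mm apart along the arch, counted from the rosette: about 19 mm past the rosette's rim, the start of the trace. Axes as panel.
- bead_p2 (a point): point 2 of 6 on the crest of the bead, 39 mm apart along the arch, counted from the rosette. Axes as panel.
- bead_p3 (a point): point 3 of 6 on the crest of the bead, 39 mm apart along the arch, counted from the rosette. Axes as panel.
- bead_p4 (a point): point 4 of 6 on the crest of the bead, 39 mm apart along the arch, counted from the rosette. Axes as panel.
- bead_p5 (a point): point 5 of 6 on the crest of the bead, 39 mm apart along the arch, counted from the rosette. Axes as panel.
- bead_p6 (a point): point 6 of 6 on the crest of the bead, 39 mm apart along the arch, counted from the rosette: 4 mm before the bead's plain cut end, where the trace stops. Axes as panel.
- glue_jar: bystander: small glue jar, 52 mm across, 62 mm tall, loose on the plywood board beside the panel; origin at its underside's centre
- sanding_block: bystander: cork sanding block loose on the bench, 90 x 45 x 30 mm (x, y, z), origin at its underside's centre
- screwdriver: bystander: loose screwdriver 170 mm long, lying along its x, on the bench
- hinge: bystander: steel cabinet hinge loose on the plywood board, about 100 x 62 x 24 mm, origin under its cup (35 mm across), arm towards its +x

How it is judged:
On the way, in this order (a step that is already met when the one before it is completed fails the run):
1. fingertips touch the bead at point 1 (beside the rosette) (contact force between the fingers and panel above 0.2 N and horizontal distance between the grasp point and bead_p1 below 0.017 m and z of the grasp point in the frame of bead_p1 above 0.011 m), for 0.05 s.
2. fingertips touch the bead at point 2 (contact force between the fingers and panel above 0.2 N and horizontal distance between the grasp point and bead_p2 below 0.017 m and z of the grasp point in the frame of bead_p2 above 0.011 m), for 0.05 s.
3. fingertips touch the bead at point 3 (contact force between the fingers and panel above 0.2 N and horizontal distance between the grasp point and bead_p3 below 0.017 m and z of the grasp point in the frame of bead_p3 above 0.011 m), for 0.05 s.
4. fingertips touch the bead at point 4 (contact force between the fingers and panel above 0.2 N and horizontal distance between the grasp point and bead_p4 below 0.017 m and z of the grasp point in the frame of bead_p4 above 0.011 m), for 0.05 s.
5. fingertips touch the bead at point 5 (contact force between the fingers and panel above 0.2 N and horizontal distance between the grasp point and bead_p5 below 0.017 m and z of the grasp point in the frame of bead_p5 above 0.011 m), for 0.05 s.
6. fingertips touch the bead at point 6 (the cut end) (contact force between the fingers and panel above 0.2 N and horizontal distance between the grasp point and bead_p6 below 0.017 m and z of the grasp point in the frame of bead_p6 above 0.011 m), for 0.05 s.
At the end, for the whole second after the job is handed in: The fingertips rest on the bead (more than 0.2 N) within 17 mm (horizontally, middle between the fingers) of point 6 at the cut end, the panel still and pressed down less than 14 mm, every bystander within 15 mm of its start (all of step 6 and distance of panel_top from where it was at the start of the episode below 0.014 m and linear speed of panel below 0.01 m/s and not (distance of any of glue_jar, sanding_block, screwdriver, hinge from where it was at the start of the episode above 0.015 m)); the arm keeps its last pose, push and grip.
It fails at once if the panel is pressed down more than 14 mm into its foam (more than about 9 N) (distance of panel_top from where it was at the start of the episode above 0.014 m).
It fails at once if the glue jar is moved more than 15 mm or lifted (distance of glue_jar from where it was at the start of the episode above 0.015 m).
It fails at once if the sanding block is moved more than 15 mm or lifted (distance of sanding_block from where it was at the start of the episode above 0.015 m).
It fails at once if the screwdriver is moved more than 15 mm or lifted (distance of screwdriver from where it was at the start of the episode above 0.015 m).
It fails at once if the hinge is moved more than 15 mm or lifted (distance of hinge from where it was at the start of the episode above 0.015 m).
It also fails if it takes over 45 s, if anything falls off the work surface, if the arm or the gripper's body presses on something with over 40 N, if the wrist force passes 120 N, or if a joint passes its speed limit or range.

## Working session

There is one attempt and no reset: what is moved stays moved. The work goes in short steps, Python scripts to look and compute and a shell command to move; the robot and the scene stay as the last step left them, time stands still between calls to the robot, and variables do not carry over. Pictures are saved under pics/ and viewed, about 8 in all and at most 12, crops included, and the job is handed in when it is done.

```bash
ls; mkdir -p pics; python3 - <<'E'
from workcell import *
import cv2,numpy as np
s=sense();print(s)
try: print(nose_length)
except Exception as e: print(e)
for n in ["scene","wrist"]:
    p=camera_params(n);print(n,p)
    cv2.imwrite(f"pics/{n}0.png",capture(n)[:,:,::-1])
E
```

```text
pics
{'clock': 0.0, 'qpos': array([ 1.25061726e+00,  3.53672348e-01,  1.63414994e+00,  2.65785255e-05,
        1.15517430e+00, -2.39857832e-03]), 'qd': array([ 0.00028863,  0.00040008, -0.00062087,  0.00074728, -0.0009592 ,
       -0.00054577]), 'joint_efforts': array([ 1.99564318e-03, -6.05228090e+01, -3.42080534e+01,  2.85400338e-04,
        9.00878134e-03,  2.34737217e-05]), 'eef_pos': array([0.1951161 , 0.59322331, 0.20593982]), 'tool_rot': array([[-9.49927900e-01,  3.12468829e-01, -4.64949735e-04],
       [ 3.12469174e-01,  9.49926976e-01, -1.32493292e-03],
       [ 2.76680581e-05, -1.40387320e-03, -9.99999014e-01]]), 'force': array([0.03178258, 0.08883207, 0.87038405]), 'torque': array([-0.01711417, -0.00542105, -0.01923345]), 'finger_gap': 0.08562202512206069}
0.014
scene {'fx': 480.9382080197153, 'fy': 480.9382080197153, 'cx': 261.9986301307584, 'cy': 189.41267003265375, 'extrinsics': array([[ 0.17636875,  0.98432069,  0.00261453, -0.08417472],
       [ 0.67486436, -0.11898648, -0.72828587, -0.34974476],
       [-0.71655576,  0.13021132, -0.68526845,  1.79323108],
       [ 0.        ,  0.        ,  0.        ,  1.        ]])}
wrist {'fx': 273.763314265206, 'fy': 273.763314265206, 'cx': 251.76143673712406, 'cy': 196.97627112482002, 'extrinsics': array([[ 0.31202113,  0.95007432, -0.00126359, -0.62265244],
       [ 0.9076118 , -0.29768199,  0.29601733, -0.03848935],
       [ 0.28086232, -0.09351051, -0.95518173,  0.37815055],
       [ 0.        ,  0.        ,  0.        ,  1.        ]])}
```

View pics/scene0.png

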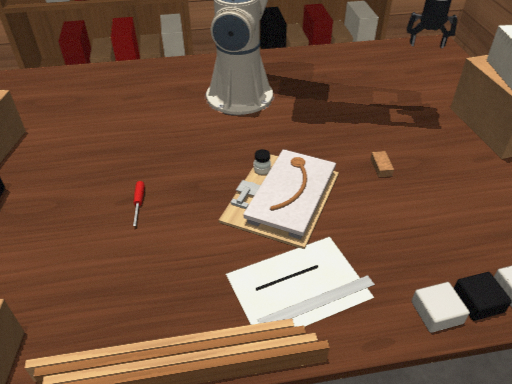

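View pics/wrist0.png

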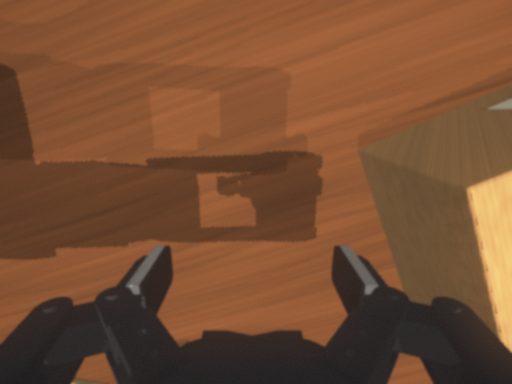

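The scene picture shows the panel with its rosette near pixel (298,162) and the cut end near (273,208). The jar is at (262,162) and the hinge at (243,192). The wrist view shows only bench. Next: a rough localisation, then a closer look.

```bash
cat > h.py <<'E'
from workcell import *
import cv2,numpy as np
def ray(p,uv,z):
    R=p["extrinsics"][:3,:3];t=p["extrinsics"][:3,3]
    uv=np.atleast_2d(uv).astype(float);c=-R.T@t
    d=np.c_[(uv[:,0]-p["cx"])/p["fx"],(uv[:,1]-p["cy"])/p["fy"],np.ones(len(uv))]@R
    return c+d*((z-c[2])/d[:,2])[:,None]
def proj(p,P):
    q=np.atleast_2d(P)@p["extrinsics"][:3,:3].T+p["extrinsics"][:3,3]
    return np.c_[q[:,0]/q[:,2]*p["fx"]+p["cx"],q[:,1]/q[:,2]*p["fy"]+p["cy"]]
def totool(s,P):  # world point -> tool-frame shift in cm
    return 100*(np.asarray(P)-s["eef_pos"])@s["tool_rot"]
E
python3 - <<'E'
from h import *
p=camera_params("scene")
for n,uv,z in [("ros",(298,162),.0605),("mid",(303,188),.064),("end",(273,208),.064),("TL",(286,152),.054),("TR",(336,165),.054),("BL",(248,221),.054),("BR",(301,235),.054),("jar",(262,168),.03),("hinge",(243,192),.02)]: print(n,ray(p,uv,z)[0].round(3))
s=sense(); E=camera_params("wrist")["extrinsics"]; c=-E[:3,:3].T@E[:3,3]
print("cam in tool cm",totool(s,c), "dir",E[2,:3]@s["tool_rot"])
E
```

```text
ros [0.482 0.107 0.06 ]
mid [0.598 0.094 0.064]
end [ 0.66  -0.003  0.064]
TL [0.423 0.084 0.054]
TR [0.508 0.216 0.054]
BL [ 0.686 -0.075  0.054]
BR [0.757 0.05  0.054]
jar [0.456 0.004 0.03 ]
hinge [ 0.539 -0.067  0.02 ]
cam in tool cm [  7.54800996  -0.16230259 -16.58632555] dir [-2.96028010e-01  3.15859582e-04  9.55179207e-01]
```

```bash
python3 -m inch '0 0 0 -1.5 -1 -0.3 0;0 0 0 -2.6 -1.7 -0.3 0;0 0 0 -2.6 -1.7 -0.3 0;0 0 0 -2.6 -1.7 -0.3 0;0 0 0 -2.6 -1.7 0 0;0 0 0 -2.6 -1.7 0 0;0 0 0 -2.6 -1.7 0 0;0 0 0 -2.6 -1.7 0 0'; python3 -m inch '0 0 0 -2.6 -1.7 0 0;0 0 0 -2.6 -1.7 0 0;0 0 0 -2.6 -1.7 0 0;0 0 0 -2.6 -1.7 0 0;0 0 0 -2.6 -1.7 0 0;0 0 0 -2.6 -1.7 0 0;0 0 0 -2.6 -1.7 0 0;0 0 0 -2.6 -1.7 0 0'
```

```text
clock: 0.77
eef_pos: [0.345, 0.4001, 0.2165]
tool_rot: [[-0.953, 0.304, -0.002], [0.304, 0.953, -0.005], [0.001, -0.005, -1.0]]
force: [0.6, 0.2, -0.3]
finger_gap: 0.0
clock: 1.43
eef_pos: [0.5062, 0.1886, 0.2173]
tool_rot: [[-0.952, 0.305, -0.004], [0.305, 0.952, -0.008], [0.001, -0.009, -1.0]]
force: [0.6, 0.3, 1.2]
finger_gap: -0.0
```

```bash
python3 -m inch '0 0 0 -2.6 -1.5 0 0;0 0 0 -2.6 -1.5 0 0;0 0 0 -2.6 -1.5 0 0;0 0 0 -2.6 -1.5 0 0;0 0 0 -2.6 -1.5 0 0;0 0 0.12 -1.5 -0.8 0 0;0 0 0.11 -0.5 0 0 0;0 0 0 0 0 0 0'; python3 - <<'E'
from h import *
s=sense();p=camera_params("wrist");im=capture("wrist");np.savez("w1.npz",im=im,**p);print(s["eef_pos"],s["tool_rot"],s["qd"].round(3))
cv2.imwrite("pics/w1.png",cv2.resize(im[:,:,::-1],(768,576)))
E
```

```text
clock: 2.1
eef_pos: [0.6274, 0.0423, 0.2169]
tool_rot: [[-0.85, 0.527, -0.006], [0.527, 0.85, -0.012], [-0.001, -0.013, -1.0]]
force: [-0.1, 1.1, 0.3]
finger_gap: 0.0
[0.62743026 0.04229382 0.2168501 ] [[-8.49848759e-01  5.26988628e-01 -6.33039722e-03]
 [ 5.27026178e-01  8.49770661e-01 -1.15425740e-02]
 [-7.03419387e-04 -1.31457272e-02 -9.99913344e-01]] [-0.034  0.003  0.01  -0.005  0.006 -0.139]
```

View pics/w1.png

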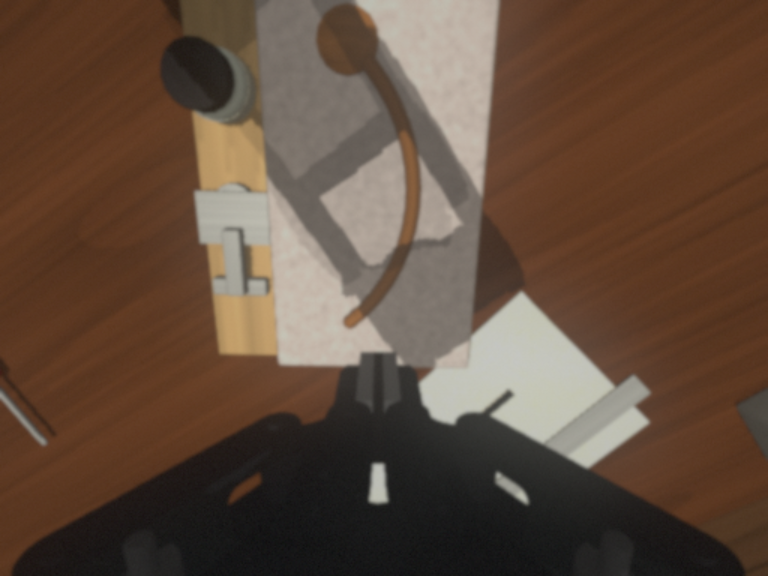

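The wrist picture shows the whole arch: rosette at about (347,40) in the enlarged picture, crown at about (413,180), cut end at about (348,322). The jar is at (205,75) and the hinge at (235,240), both well to the side. Now I'll segment the bead and fit its circle.

```bash
python3 - <<'E'
from h import *
from scipy.optimize import least_squares
w=np.load("w1.npz");im=w["im"];p={k:w[k] for k in("fx","fy","cx","cy","extrinsics")}
hsv=cv2.cvtColor(im,cv2.COLOR_RGB2HSV)
m=((hsv[:,:,1]>95)*255).astype(np.uint8)
n,l,st,c=cv2.connectedComponentsWithStats(m)
k=l[120,275];print(st[k]);b=(l==k)
ys,xs=np.nonzero(b)
P=ray(p,np.c_[xs,ys],.061)[:,:2]
R0=ray(p,(231,26),.0605)[0,:2]
for it in range(3):   # rosette: pixels wider than the bead
    ro=np.linalg.norm(P-R0,axis=1)<.028 if it==0 else np.linalg.norm(P-R0,axis=1)<.023
    R0=R0 if not ro.any() else R0
er=cv2.morphologyEx(b.astype(np.uint8),cv2.MORPH_OPEN,cv2.getStructuringElement(cv2.MORPH_ELLIPSE,(17,17)))
ry,rx=np.nonzero(er);R0=ray(p,(rx.mean(),ry.mean()),.0605)[0,:2];print("ros",R0,rx.mean(),ry.mean())
B=P[np.linalg.norm(P-R0,axis=1)>.03]
f=lambda q:np.linalg.norm(B-q[:2],axis=1)-q[2]
q=least_squares(f,[.5,0,.135]).x;print("circle",q,"std",f(q).std(),"rmax",abs(f(q)).max())
g=lambda q:np.linalg.norm(B-q,axis=1)-.135
C=least_squares(g,q[:2]).x;print("C135",C)
a=np.unwrap(np.sort(np.arctan2(*(B-C).T[::-1])));aR=np.arctan2(*(R0-C)[::-1])
print("angles",a[0],a[-1],aR,"ros r",np.linalg.norm(R0-C))
end=a[0];pt=[]
pts=[]
for i in range(6):
    t=end+(.004+.039*(5-i))/.135; pts.append([*(C+.135*np.array([np.cos(t),np.sin(t)])),.064])
pts=np.array(pts);np.save("pts.npy",pts);print(pts.round(4))
print("p1-ros",np.linalg.norm(pts[0,:2]-R0),"total from rim",(aR-end)*.135-.022)
# panel direction by white long edges
s=cv2.resize(im[:,:,::-1],None,fx=2,fy=2)
for u in proj(p,pts): cv2.circle(s,tuple(int(v) for v in u*2+.5),3,(0,255,0),-1)
s[::1][np.repeat(np.repeat(cv2.morphologyEx(b.astype(np.uint8),cv2.MORPH_GRADIENT,np.ones((2,2)))>0,2,0),2,1)]=(255,0,0)
cv2.imwrite("pics/w1o.png",s[:520,200:760])
E
```

```text
[ 212    4   68  214 2761]
ros [0.47820844 0.10528547] 230.94062947067238 25.90844062947067
circle [ 0.52049737 -0.0219124   0.1337457 ] std 0.002407880327091522 rmax 0.005009796119851889
C135 [ 0.51963769 -0.02298227]
angles 0.10077940965373282 1.6630758411493836 1.8832095545493734 ros r 0.13479241475077813
[[ 0.5191  0.112   0.064 ]
 [ 0.5576  0.1066  0.064 ]
 [ 0.5929  0.0904  0.064 ]
 [ 0.6222  0.0648  0.064 ]
 [ 0.6429  0.032   0.064 ]
 [ 0.6535 -0.0054  0.064 ]]
p1-ros 0.04143197224909356 total from rim 0.2186280695609115
```

View pics/w1o.png

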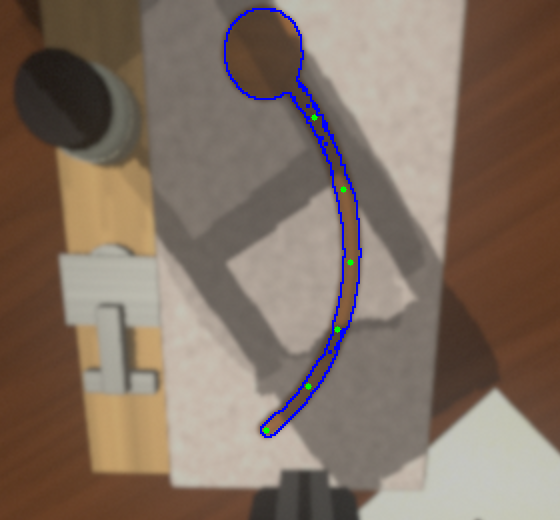

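The overlay follows the bead. The fitted points sit on the crest, and the length from the rim comes out at 218.6 mm against 218 nominal. Moving above p1.

```bash
python3 -m inch '-0.012 0 0 2.4 0 0 0;0 0 0 2.6 0 1 0;0 0 0 2.6 0 2 0;0 0 0 2.6 0 2 0;0 0 0 2 0 2 0;0 0 0 0.5 0 2 0;0 0 0 0 0 1.5 0;0 0 0 0 0 0 0'; cat > st.py <<'E'
from h import *
s=sense();P=np.load("pts.npy");print(s["clock"],s["eef_pos"].round(4),s["tool_rot"].round(4).tolist(),"F",s["force"].round(2))
for i,q in enumerate(P): print(i+1,totool(s,[q[0],q[1],.074]).round(2))
print("yaw panel-independent; tip z",(s["eef_pos"]+.014*s["tool_rot"][:,2])[2].round(4))
E
python3 st.py
```

```text
clock: 2.82
eef_pos: [0.5065, 0.1103, 0.109]
tool_rot: [[-0.871, 0.491, -0.0], [0.491, 0.871, -0.001], [-0.0, -0.001, -1.0]]
force: [-0.5, 0.4, -0.7]
finger_gap: 0.0001
2.8167 [0.5065 0.1103 0.109 ] [[-0.8714, 0.4906, -0.0001], [0.4906, 0.8714, -0.001], [-0.0004, -0.0009, -1.0]] F [-0.47  0.41 -0.69]
1 [-1.02  0.77  3.5 ]
2 [-4.64  2.18  3.5 ]
3 [-8.51  2.51  3.5 ]
4 [-12.31   1.72   3.51]
5 [-15.74  -0.13   3.51]
6 [-18.49  -2.87   3.51]
yaw panel-independent; tip z 0.095
```

```bash
python3 -m inch '0 0 0 -0.5 0.4 0.5 0;0 0 0 -0.5 0.4 0.5 0;0 0 0 0 0 0.5 0;0 0 0 0 0 0.4 0;0 0 0 0 0 0.4 0;0 0 0 0 0 0.2 0;0 0 0 0 0 0 0;0 0 0 0 0 0 0'; python3 st.py
```

```text
clock: 3.48
eef_pos: [0.5225, 0.113, 0.0848]
tool_rot: [[-0.875, 0.484, 0.004], [0.484, 0.875, -0.0], [-0.003, 0.002, -1.0]]
force: [0.4, 0.4, -0.3]
finger_gap: -0.0003
3.4833 [0.5225 0.113  0.0848] [[-0.8753, 0.4836, 0.0038], [0.4836, 0.8753, -0.0002], [-0.0034, 0.0016, -1.0]] F [ 0.42  0.36 -0.31]
1 [ 0.25 -0.25  1.08]
2 [-3.38  1.14  1.1 ]
3 [-7.25  1.43  1.11]
4 [-11.05   0.61   1.12]
5 [-14.46  -1.27   1.13]
6 [-17.19  -4.03   1.14]
yaw panel-independent; tip z 0.0708
```

```bash
python3 -m inch '0 0 0 0.2 -0.2 0.2 0;0 0 0 0 0 0.2 0;0 0 0 0 0 0.2 0;0 0 0 0 0 0.2 0;0 0 0 0 0 0.15 0;0 0 0 0 0 0.05 0;0 0 0 0 0 0 0;0 0 0 0 0 0 0'; python3 st.py; python3 - <<'E'
from h import *
im=capture("wrist");cv2.imwrite("pics/w2.png",cv2.resize(im[:,:,::-1],(640,480)))
E
```

```text
clock: 4.15
eef_pos: [0.5196, 0.112, 0.0743]
tool_rot: [[-0.875, 0.484, 0.005], [0.484, 0.875, -0.0], [-0.004, 0.002, -1.0]]
force: [0.2, 0.2, -0.1]
finger_gap: 0.0001
4.15 [0.5196 0.112  0.0743] [[-0.8753, 0.4836, 0.0045], [0.4836, 0.8753, -0.0001], [-0.004, 0.0021, -1.0]] F [ 0.23  0.16 -0.11]
1 [ 0.04 -0.02  0.03]
2 [-3.59  1.36  0.05]
3 [-7.46  1.66  0.07]
4 [-11.26   0.83   0.08]
5 [-14.67  -1.04   0.09]
6 [-17.4  -3.8   0.1]
yaw panel-independent; tip z 0.0603
```

View pics/w2.png

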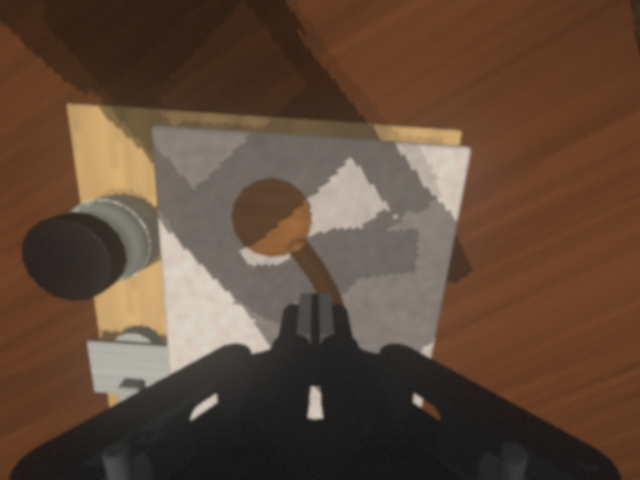

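The fingertips at (317,295) sit a little left of the bead, which runs from about (297,245) to (335,300). There is no contact force yet. I'll re-measure the bead and rosette from this close view.

```bash
python3 - <<'E'
from h import *
s=sense();p=camera_params("wrist");im=capture("wrist")
hsv=cv2.cvtColor(im,cv2.COLOR_RGB2HSV);m=(hsv[:,:,1]>95).astype(np.uint8)
n,l,st,c=cv2.connectedComponentsWithStats(m);k=l[174,218];b=(l==k);print(st[k],s["force"].round(2))
er=cv2.morphologyEx(b.astype(np.uint8),cv2.MORPH_OPEN,cv2.getStructuringElement(cv2.MORPH_ELLIPSE,(31,31)))
ry,rx=np.nonzero(er);print("ros px",rx.mean(),ry.mean(),ray(p,(rx.mean(),ry.mean()),.0605)[0],"old .4782 .1053; width",np.ptp(rx),np.ptp(ry))
for y in range(200,246,6):
    x=np.nonzero(b[y])[0]
    if len(x): 
        w=ray(p,(x.mean(),y),.062)[0,:2];print(y,x.min(),x.max(),w.round(4),"r",np.linalg.norm(w-[.51964,-.02298]).round(4))
tip=s["eef_pos"]+.014*s["tool_rot"][:,2]
for dx in(-.011,0,.011): print("tip px",proj(p,tip+dx*s["tool_rot"][:,0])[0])
print("pts",proj(p,np.load("pts.npy")))
v=cv2.resize(im[150:300,180:340,::-1],None,fx=4,fy=4,interpolation=cv2.INTER_CUBIC);cv2.imwrite("pics/w3.png",v)
cv2.imwrite("pics/side.png",capture("side")[:,:,::-1])
E
```

```text
[ 186  143   87  100 3674] [1.03 0.7  0.35]
ros px 217.1875630252101 173.872268907563 [0.47646053 0.10765314 0.0605    ] old .4782 .1053; width 61 61
200 202 249 [0.4946 0.1035] r 0.129
206 236 254 [0.5049 0.1131] r 0.1369
212 241 258 [0.5102 0.1136] r 0.1369
218 245 261 [0.5153 0.1136] r 0.1367
224 249 265 [0.5206 0.1139] r 0.1369
230 252 268 [0.5257 0.1136] r 0.1367
236 265 270 [0.5324 0.116 ] r 0.1396
242 266 272 [0.5371 0.1147] r 0.1388
tip px [253.92816878 237.37367592]
tip px [253.971931   223.22720809]
tip px [254.01718662 208.59798611]
pts [[253.63190095 224.54046948]
 [272.34292909 270.1473615 ]
 [274.96585931 313.68063126]
 [263.72459594 351.99180671]
 [241.3438429  383.21626466]
 [210.49075339 406.39960838]]
```

View pics/w3.png

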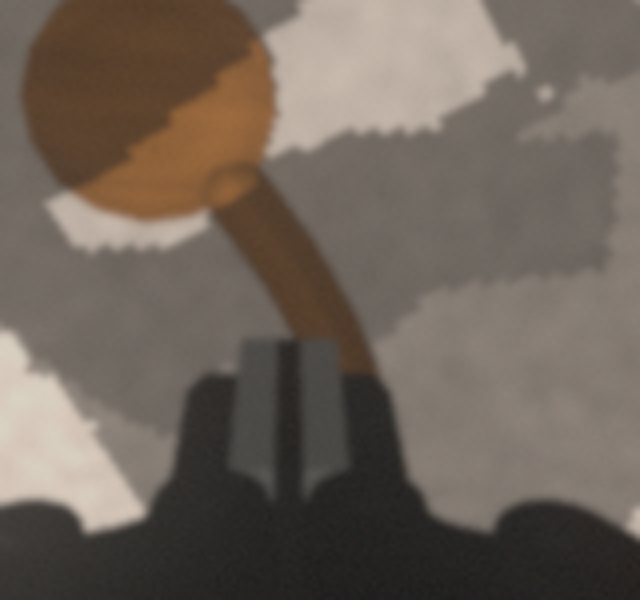

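View pics/side.png

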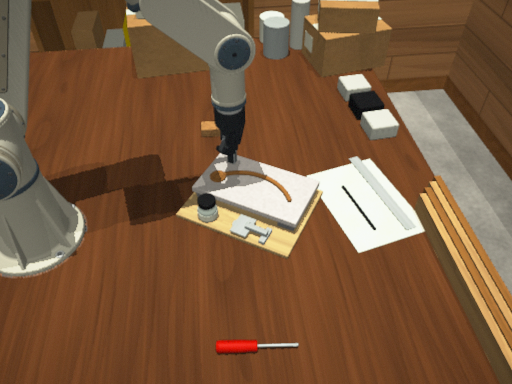

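The side view confirms the tips are at the start of the bead and all bystanders are clear. The close view puts the bead about 2 mm further toward +y. There's no clear contact yet, so I'll shift 2 mm and descend gently while watching the force.

```bash
python3 -m inch '0 0 0 0 0.2 0 0;0 0 0 0 0 0.1 0;0 0 0 0 0 0.05 0;0 0 0 0 0 0.05 0;0 0 0 0 0 0 0;0 0 0 0 0 0 0;0 0 0 0 0 0 0;0 0 0 0 0 0 0'; python3 -c "
from h import *
F=[]
for i in range(6):
  F.append(sense()['force']); capture('wrist')
print(np.mean(F,0),np.std(F,0),sense()['eef_pos'])"
```

```text
clock: 4.97
eef_pos: [0.521, 0.1141, 0.0724]
tool_rot: [[-0.875, 0.484, 0.005], [0.484, 0.875, 0.0], [-0.004, 0.003, -1.0]]
force: [0.3, -0.3, 0.1]
finger_gap: -0.0
[ 0.05412006 -0.01229547  0.29356165] [0.38960323 0.32467577 0.57569754] [0.52099904 0.11406105 0.07246209]
```

```bash
cat > f.py <<'E'
from h import *
F=[]
for i in range(8):
  F.append(sense()['force']); im=capture('scene')
a=cv2.imread("pics/scene0.png",0).astype(np.float32);b=cv2.cvtColor(im,cv2.COLOR_RGB2GRAY).astype(np.float32)
for n,(y0,y1,x0,x1) in dict(lowcorner=(215,250,280,320),paper=(245,320,230,370),leftcorner=(205,240,228,268)).items():
  print(n,cv2.phaseCorrelate(a[y0:y1,x0:x1].copy(),b[y0:y1,x0:x1].copy(),cv2.createHanningWindow((x1-x0,y1-y0),cv2.CV_32F)))
print(np.mean(F,0).round(2),(np.std(F,0)/8**.5).round(2),sense()['eef_pos'].round(4),sense()['clock'])
E
python3 f.py
python3 -m inch '0 0 0 0 0 0.1 0;0 0 0 0 0 0.05 0;0 0 0 0 0 0.05 0;0 0 0 0 0 0 0;0 0 0 0 0 0 0;0 0 0 0 0 0 0;0 0 0 0 0 0 0;0 0 0 0 0 0 0'; python3 f.py
```

```text
lowcorner ((0.02453302500866883, -0.02130121413708963), 0.9809494932492574)
paper ((0.0332484323369755, 0.48866709087187843), 0.9900483910242717)
leftcorner ((0.16262734428354975, 0.011876350136891034), 0.9613861441612244)
[ 0.1  -0.05  0.2 ] [0.1  0.18 0.13] [0.521  0.1141 0.0725] 5.6667
clock: 6.33
eef_pos: [0.5209, 0.1141, 0.0701]
tool_rot: [[-0.875, 0.484, 0.005], [0.484, 0.875, 0.0], [-0.004, 0.002, -1.0]]
force: [0.0, 0.6, 0.0]
finger_gap: 0.0004
lowcorner ((-0.0046144305632154214, -0.0819955162610917), 0.9668687891629008)
paper ((0.006324374781186748, 0.4787877572931123), 0.973105733482926)
leftcorner ((0.18638075868402382, 0.05881555507216163), 0.9783362782663769)
[-0.08  0.01  0.03] [0.14 0.13 0.25] [0.5209 0.1141 0.0701] 6.7333
```

Still no contact and no panel sink at a nominal tip height of 56 mm. I'll look at this closely from the side, scene and wrist cameras in one composite.

```bash
python3 - <<'E'
from h import *
s=sense();tip=s["eef_pos"]+.014*s["tool_rot"][:,2]
pts=np.load("pts.npy");out=[]
for n in("side","scene","wrist"):
    p=camera_params(n);im=capture(n)[:,:,::-1];u=proj(p,tip)[0];print(n,"tip",u.round(1),"p1",proj(p,pts[0])[0].round(1),"TCP",proj(p,s["eef_pos"])[0].round(1))
    h=32 if n!="wrist" else 60;x,y=int(u[0]),int(u[1]);k=400//(2*h)
    c=cv2.resize(im[y-h:y+h,x-h:x+h],(400,400),interpolation=cv2.INTER_CUBIC);f=400/(2*h)
    q=lambda w:(int((w[0]-x+h+.5)*f),int((w[1]-y+h+.5)*f))
    cv2.circle(c,q(u),3,(0,0,255),-1);cv2.circle(c,q(proj(p,pts[0])[0]),3,(0,255,0),-1);out.append(c)
cv2.imwrite("pics/c1.png",cv2.resize(np.hstack(out),(798,266)))
cv2.imwrite("pics/c1.png",np.vstack([np.hstack(out[:2])]))
E
```

```text
side tip [232.5 172.7] p1 [231.8 171.1] TCP [232.3 168.9]
scene tip [303.4 171.3] p1 [302.7 168.9] TCP [303.7 167.6]
wrist tip [253.9 223.2] p1 [250.1 226.8] TCP [254.1 231.4]
```

View pics/c1.png

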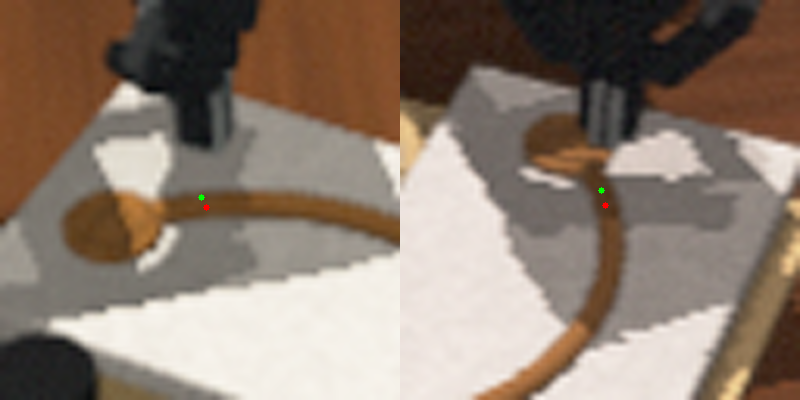

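In both fixed views the real fingertips show about 10 px above the predicted tip (red), so they are physically some 35–40 mm higher than the reported TCP and nose length imply. I'll triangulate the tip.

```bash
python3 - <<'E'
from h import *
s=sense()
a,b=camera_params("side"),camera_params("scene")
M=lambda p:np.array([[p["fx"],0,p["cx"]],[0,p["fy"],p["cy"]],[0,0,1]])@p["extrinsics"][:3]
def tri(u,v):
    X=cv2.triangulatePoints(M(a),M(b),np.array(u,float)[:,None],np.array(v,float)[:,None])[:,0];return X[:3]/X[3]
X=tri((233.1,163.5),(304.6,161.6));print(X,proj(a,X),proj(b,X),"tool-frame cm",totool(s,X))
E
```

```text
[0.52281413 0.11380436 0.09214199] [[232.70045817 162.75465204]] [[304.21920222 162.18979188]] tool-frame cm [-0.18408396  0.07542424 -2.20013288]
```

The tip triangulates to z≈0.092, about 22 mm above the reported TCP instead of 14 mm below it, and horizontally it is on target. Expected contact is at TCP z≈0.042, so I'll go down to just above that and then feel for it.

```bash
python3 -m inch '0 0 0 0 0 0.4 0;0 0 0 0 0 0.4 0;0 0 0 0 0 0.4 0;0 0 0 0 0 0.3 0;0 0 0 0 0 0.2 0;0 0 0 0 0 0.1 0;0 0 0 0 0 0 0;0 0 0 0 0 0 0'; python3 f.py;  python3 -m inch '0 0 0 0 0 0.15 0;0 0 0 0 0 0.1 0;0 0 0 0 0 0.05 0;0 0 0 0 0 0.05 0;0 0 0 0 0 0 0;0 0 0 0 0 0 0;0 0 0 0 0 0 0;0 0 0 0 0 0 0'; python3 f.py
```

```text
clock: 7.55
eef_pos: [0.5205, 0.114, 0.0494]
tool_rot: [[-0.875, 0.484, 0.004], [0.484, 0.875, -0.0], [-0.003, 0.002, -1.0]]
force: [-0.0, 0.4, 0.6]
finger_gap: 0.0002
lowcorner ((-0.007020355864707284, -0.04391746323868162), 0.9509643250041537)
paper ((0.054238440712111924, 0.4517494425168991), 0.9873706450285735)
leftcorner ((-0.04307543306653017, 0.0366764882060977), 0.9720607654915916)
[-0.05 -0.13  0.13] [0.14 0.26 0.2 ] [0.5207 0.114  0.0497] 7.95
clock: 8.62
eef_pos: [0.5208, 0.114, 0.0459]
tool_rot: [[-0.875, 0.484, 0.005], [0.484, 0.875, -0.0], [-0.004, 0.002, -1.0]]
force: [0.5, 0.5, -0.4]
finger_gap: 0.0001
lowcorner ((0.11352228092871641, -0.010617554945394403), 0.9842017465167575)
paper ((0.015470715119121792, 0.4837908166757643), 0.9720603896953441)
leftcorner ((0.0035325801366781207, -0.009588226518637555), 0.9793770078155729)
[ 0.19 -0.07 -0.08] [0.11 0.17 0.26] [0.5208 0.114  0.0459] 9.0167
```

```bash
python3 -m inch '0 0 0 0 0 0.15 0;0 0 0 0 0 0.1 0;0 0 0 0 0 0.05 0;0 0 0 0 0 0.05 0;0 0 0 0 0 0 0;0 0 0 0 0 0 0;0 0 0 0 0 0 0;0 0 0 0 0 0 0'; python3 f.py;  python3 -m inch '0 0 0 0 0 0.1 0;0 0 0 0 0 0.1 0;0 0 0 0 0 0.05 0;0 0 0 0 0 0 0;0 0 0 0 0 0 0;0 0 0 0 0 0 0;0 0 0 0 0 0 0;0 0 0 0 0 0 0'; python3 f.py
```

```text
clock: 9.68
eef_pos: [0.5207, 0.114, 0.0419]
tool_rot: [[-0.875, 0.484, 0.004], [0.484, 0.875, -0.0], [-0.004, 0.002, -1.0]]
force: [0.1, 0.3, -0.2]
finger_gap: -0.0
lowcorner ((0.1350569814563123, 0.06457055080104723), 0.9520051095220777)
paper ((0.022416959941097048, 0.512998362103616), 0.9656869522730509)
leftcorner ((0.1142317082702391, 0.08947442733299127), 0.9321502986881468)
[ 0.    0.08 -0.09] [0.19 0.1  0.06] [0.5207 0.114  0.0419] 10.0833
clock: 10.75
eef_pos: [0.5209, 0.114, 0.0393]
tool_rot: [[-0.875, 0.484, 0.005], [0.484, 0.875, -0.0], [-0.004, 0.002, -1.0]]
force: [-1.1, -0.6, 1.4]
finger_gap: 0.0001
lowcorner ((0.031146555748964744, -0.023419558019849518), 0.9938694960541196)
paper ((0.08051701751909945, 0.4520323877805268), 0.971776106092665)
leftcorner ((0.07986200730195847, 0.0879712818762215), 0.9719828125503328)
[-0.43 -0.02  1.02] [0.14 0.19 0.1 ] [0.5208 0.114  0.0392] 11.15
```

First contact at TCP z≈0.040, with about 1 N. Pressing 2.5 mm further should give a robust light touch.

```bash
python3 -m inch '0 0 0 0 0 0.1 0;0 0 0 0 0 0.1 0;0 0 0 0 0 0.05 0;0 0 0 0 0 0 0;0 0 0 0 0 0 0;0 0 0 0 0 0 0;0 0 0 0 0 0 0;0 0 0 0 0 0 0'; python3 f.py; sed -i 's/,.074\])/,.0368])/' st.py; python3 st.py
```

```text
clock: 11.82
eef_pos: [0.5209, 0.114, 0.0367]
tool_rot: [[-0.875, 0.484, 0.004], [0.484, 0.875, -0.0], [-0.004, 0.002, -1.0]]
force: [-1.0, -0.4, 1.9]
finger_gap: -0.0003
lowcorner ((-0.09683253971508421, 0.07347598647804432), 1.072761679854658)
paper ((0.02575001392148124, 0.46409479704227863), 0.9628654879110831)
leftcorner ((-0.00997455774634659, 0.41338613337997643), 1.0126018282439975)
[-0.47 -0.34  2.18] [0.14 0.09 0.2 ] [0.5209 0.114  0.0367] 12.2167
12.2167 [0.5209 0.114  0.0367] [[-0.8753, 0.4836, 0.0045], [0.4836, 0.8753, -0.0001], [-0.004, 0.0021, -1.0]] F [-0.67  0.2   2.8 ]
1 [ 0.06 -0.26 -0.01]
2 [-3.57  1.13  0.01]
3 [-7.44  1.42  0.02]
4 [-11.24   0.6    0.04]
5 [-14.65  -1.28   0.05]
6 [-17.38  -4.04   0.05]
yaw panel-independent; tip z 0.0227
```

About 2.2 N at TCP z 0.0367, so contact is at the crest height. Now tracing p1→p2.

```bash
python3 -m inch '0 0 0 -0.4 0.2 0 0;0 0 0 -0.5 0.2 0 0;0 0 0 -0.5 0.2 0 0;0 0 0 -0.5 0.2 0 0;0 0 0 -0.5 0.15 0 0;0 0 0 -0.5 0.15 0 0;0 0 0 -0.5 0.1 0 0;0 0 0 0 0 0 0'; python3 f.py; python3 st.py
```

```text
clock: 12.88
eef_pos: [0.56, 0.1075, 0.0366]
tool_rot: [[-0.875, 0.484, 0.003], [0.484, 0.875, -0.0], [-0.003, 0.002, -1.0]]
force: [-0.8, 0.5, 2.2]
finger_gap: 0.0
lowcorner ((0.011045245581779994, 0.055014340940452655), 1.0467664427227443)
paper ((0.005374095739469453, 0.49355537695340956), 0.9726136962572733)
leftcorner ((0.028667937238889607, 0.5394197835702421), 1.0051708022753398)
[ 1.16 -0.43  2.13] [0.28 0.26 0.12] [0.5588 0.1078 0.0367] 13.2833
13.2833 [0.5588 0.1078 0.0367] [[-0.8755, 0.4833, 0.0028], [0.4833, 0.8755, -0.0001], [-0.0025, 0.0013, -1.0]] F [0.65 0.17 2.91]
1 [ 3.68 -1.55 -0.02]
2 [ 0.05 -0.17 -0.01]
3 [-3.83  0.13 -0.  ]
4 [-7.63 -0.7   0.  ]
5 [-1.103e+01 -2.570e+00  1.000e-02]
6 [-1.376e+01 -5.340e+00  1.000e-02]
yaw panel-independent; tip z 0.0227
```

```bash
python3 -m inch '0 0 0 -0.5 0.1 0 0;0 0 0 -0.5 0.1 0 0;0 0 0 -0.55 0.05 0 0;0 0 0 -0.55 0.05 0 0;0 0 0 -0.6 0 0 0;0 0 0 -0.6 0 0 0;0 0 0 -0.5 0 0 0;0 0 0 0 0 0 0'; python3 f.py; python3 st.py
```

```text
clock: 13.95
eef_pos: [0.5939, 0.0906, 0.0357]
tool_rot: [[-0.876, 0.483, -0.003], [0.483, 0.876, -0.0], [0.003, -0.002, -1.0]]
force: [-0.8, 0.6, 3.7]
finger_gap: 0.0002
lowcorner ((0.06877874632339953, 0.08143722089873862), 1.042944132619434)
paper ((0.07159550321036079, 0.4238495220820724), 0.9798031130543462)
leftcorner ((0.09751707416062416, 0.6939592622627266), 1.0446389213204383)
[ 1.25 -0.59  2.71] [0.3  0.27 0.2 ] [0.593  0.0913 0.0359] 14.35
14.35 [0.593  0.0913 0.0359] [[-0.8759, 0.4826, -0.0034], [0.4826, 0.8759, -0.0001], [0.0029, -0.0017, -1.0]] F [ 1.32 -0.42  3.43]
1 [ 7.48 -1.75 -0.06]
2 [ 3.84 -0.37 -0.08]
3 [-0.03 -0.08 -0.09]
4 [-3.83 -0.91 -0.1 ]
5 [-7.23 -2.78 -0.1 ]
6 [-9.96 -5.55 -0.11]
yaw panel-independent; tip z 0.0219
```

```bash
python3 -m inch '0 0 0 -0.55 -0.05 -0.03 0;0 0 0 -0.55 -0.05 -0.03 0;0 0 0 -0.55 -0.1 -0.03 0;0 0 0 -0.55 -0.1 0 0;0 0 0 -0.55 -0.15 0 0;0 0 0 -0.55 -0.2 0 0;0 0 0 -0.5 -0.2 0 0;0 0 0 0 0 0 0'; python3 f.py; python3 st.py; python3 - <<'E'
from h import *
cv2.imwrite("pics/c2.png",np.hstack([cv2.resize(capture(n)[y-35:y+35,x-35:x+35,::-1],(390,390),interpolation=cv2.INTER_CUBIC) for n in("side","scene") for x,y in [proj(camera_params(n),sense()["eef_pos"]+[0,0,.02])[0].astype(int)]]))
E
```

```text
clock: 15.02
eef_pos: [0.6224, 0.0637, 0.0358]
tool_rot: [[-0.876, 0.482, -0.009], [0.482, 0.876, 0.001], [0.008, -0.004, -1.0]]
force: [0.3, 1.3, 3.0]
finger_gap: -0.0002
lowcorner ((0.31594352306416695, -0.04444488959567394), 0.8739375260141161)
paper ((0.05076550514311862, 0.41963414740965277), 0.9650980585592764)
leftcorner ((0.050779227836375895, 0.6302694364964339), 1.0743347472614713)
[ 1.11 -1.17  2.68] [0.23 0.37 0.1 ] [0.6216 0.0647 0.036 ] 15.4167
15.4167 [0.6216 0.0647 0.036 ] [[-0.8763, 0.4816, -0.0089], [0.4816, 0.8764, 0.0008], [0.0082, -0.0036, -1.0]] F [ 1.28 -1.63  3.52]
1 [ 1.127e+01 -7.900e-01  1.000e-02]
2 [ 7.63  0.59 -0.02]
3 [ 3.76  0.87 -0.06]
4 [-0.04  0.04 -0.08]
5 [-3.44 -1.84 -0.11]
6 [-6.17 -4.61 -0.12]
yaw panel-independent; tip z 0.022
```

View pics/c2.png

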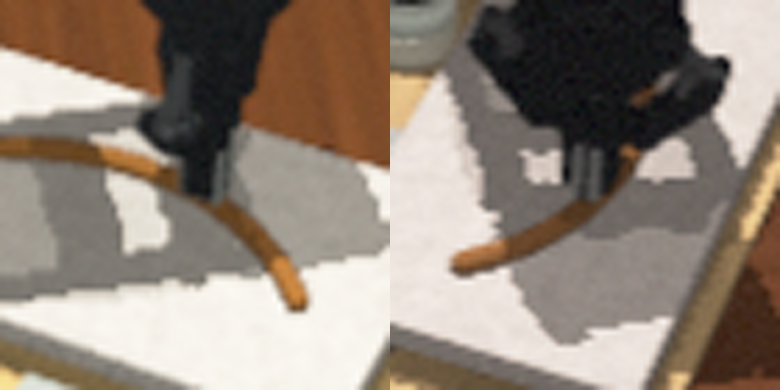

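The fingertips sit on the bead at the expected place in both views: (205,195) in the left crop and (590,195) in the right. Continuing to p5.

```bash
python3 -m inch '0 0 0 -0.5 -0.2 -0.03 0;0 0 0 -0.5 -0.2 -0.03 0;0 0 0 -0.5 -0.25 -0.02 0;0 0 0 -0.5 -0.25 0 0;0 0 0 -0.5 -0.3 0 0;0 0 0 -0.45 -0.3 0 0;0 0 0 -0.45 -0.35 0 0;0 0 0 0 0 0 0'; python3 f.py; python3 st.py
```

```text
clock: 16.18
eef_pos: [0.6425, 0.0302, 0.0357]
tool_rot: [[-0.876, 0.482, -0.014], [0.482, 0.876, 0.003], [0.013, -0.004, -1.0]]
force: [0.0, 0.3, 2.5]
finger_gap: -0.0006
lowcorner ((0.30030576541103216, 0.11641828405691967), 0.9870049013031854)
paper ((0.032277032811990125, 0.4541032840336854), 0.9734475754808497)
leftcorner ((0.014404147366281705, 0.7591855049702936), 1.0087668889098698)
[ 0.76 -1.53  2.59] [0.16 0.27 0.13] [0.642  0.0314 0.0358] 16.5833
16.5833 [0.642  0.0314 0.0358] [[-0.8768, 0.4807, -0.0135], [0.4807, 0.8769, 0.0027], [0.0132, -0.0041, -0.9999]] F [ 0.3  -1.44  2.72]
1 [14.65  1.16  0.09]
2 [11.02  2.53  0.04]
3 [ 7.14  2.81 -0.02]
4 [ 3.34  1.98 -0.06]
5 [-0.06  0.09 -0.1 ]
6 [-2.78 -2.68 -0.12]
yaw panel-independent; tip z 0.0218
```

```bash
python3 -m inch '0 0 0 -0.45 -0.35 -0.02 0;0 0 0 -0.45 -0.35 -0.02 0;0 0 0 -0.4 -0.35 -0.02 0;0 0 0 -0.4 -0.4 0 0;0 0 0 -0.35 -0.4 0 0;0 0 0 -0.3 -0.4 0 0;0 0 0 -0.3 -0.3 0 0;0 0 0 0 0 0 0'; python3 f.py; python3 st.py; python3 - <<'E'
from h import *
cv2.imwrite("pics/c3.png",np.hstack([cv2.resize(capture(n)[y-35:y+35,x-35:x+35,::-1],(390,390),interpolation=cv2.INTER_CUBIC) for n in("side","scene") for x,y in [proj(camera_params(n),sense()["eef_pos"]+[0,0,.025])[0].astype(int)]]))
E
```

```text
clock: 17.25
eef_pos: [0.6529, -0.0054, 0.0358]
tool_rot: [[-0.877, 0.481, -0.016], [0.481, 0.877, 0.005], [0.016, -0.003, -1.0]]
force: [0.3, 1.1, 2.5]
finger_gap: 0.0004
lowcorner ((-0.04088767930112169, 0.43016288895005417), 0.7934160143136978)
paper ((0.04673356060244771, 0.47381668261299126), 0.9751180671762537)
leftcorner ((-0.07461484901997295, 0.5011440996207313), 1.0362751007080078)
[ 0.6  -1.46  2.97] [0.18 0.43 0.17] [ 0.6527 -0.0044  0.0358] 17.65
17.65 [ 0.6527 -0.0044  0.0358] [[-0.8773, 0.4798, -0.0159], [0.4798, 0.8774, 0.0051], [0.0164, -0.0032, -0.9999]] F [-0.23 -1.66  2.32]
1 [17.31  3.8   0.17]
2 [13.67  5.17  0.11]
3 [9.79 5.45 0.05]
4 [ 6.    4.61 -0.01]
5 [ 2.6   2.72 -0.06]
6 [-0.12 -0.05 -0.1 ]
yaw panel-independent; tip z 0.0218
```

View pics/c3.png

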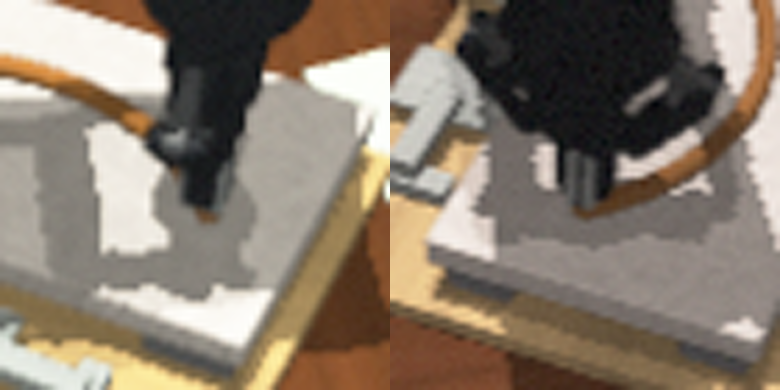

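The tips rest on the bead right at the cut end: (208,212) in the left crop and (585,210) in the right. The force is steady at about 3 N and the panel is pressed roughly 4 mm. Handing in.

```bash
python3 -c "
from workcell import *
print(hand_in(), sense()['force'], sense()['eef_pos'])"
```

```text
the job is handed in; nothing more can be done
the job is handed in; nothing more can be done
```

I ran the closed fingertips along the whole bead from point 1 to point 6 and handed the job in with them resting at the cut end. The hand-in gives no verdict.

- **Contact force:** it averaged 2.1–3.0 N at each of the six points, about 3 N at the last. From the pad figures that is roughly 4 mm of sink, under the 14 mm limit. I read the force only at the six points, not continuously between them. The passes showed no jump that suggested a lifted spot.
- **Final position:** the measured pose is about 1 mm horizontally from my fitted point 6. The last pictures show the tips on the bead at its cut end.
- **Bystanders:** the path stayed over the panel, clear of the jar, hinge, block and screwdriver. I judged this from the pictures; I did not measure their positions at the end.
- **Time:** the clock stood at 17.65 s of the 45 s allowed.

Two checks disagreed with what was given:
- **Tip height:** the fingertips sit about 24 mm behind the reported TCP, not 14 mm ahead of it. The pictures and the first contact both showed this, so I set the touch height by force. If judging takes the grasp point as 5 mm behind the reported TCP, it lay below the crest and the height condition would not be met.
- **Bead position:** the second wrist view put the bead about 2 mm further out than the first fit. I split the difference along the way.

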